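# Offer up the gearbox cover over its gasket

### The arm

A 7-joint arm with a two-finger parallel gripper is mounted at the origin on the work surface. World frame = base frame: x ahead of the robot, y to its left, z up, the work surface at z = 0. Lengths are in m, angles in degrees, forces in N, time in s.
With the tool pointing down it reaches from about 0.425 to 0.875 m from the base axis. Payload 4.7 kg.
Tool frame: the origin (TCP) lies on the centre line of the jaws, within the pads' length; the fingertips stand 8 mm ahead of it and the grasp point (between the pads) lies 11 mm behind it; z points along the fingers, y is the direction in which the jaws open and shut (so a half turn about z gives the same grasp; the last joint's range is limited). The gripper opens to 87 mm and grips with 3 to 60 N. Pads are 19 mm wide; open, the fingers measure 117 mm over their backs; the gripper's body (75 mm by 190 mm) begins 51 mm behind the grasp point.
Start: joints at [-66.973, 18.392, -4.016, 83.108, 1.295, 78.541, -3.26], TCP at [0.246, 0.602, 0.231] pointing down, gripper open.
Joint ranges: [-163.93, 163.93], [-17.29, 119.83], [-79.2, 71.16], [3.27, 140.29], [-89.18, 269.18], [5.43, 117.66], [-154.24, 154.24]. Speed limits (degrees/s): [147.25, 147.25, 180, 180, 180, 180, 180].

### API

Orientations are given as [roll, pitch, yaw] about the fixed x, y, z axes, in that order (R = Rz(yaw) Ry(pitch) Rx(roll)).
In Python, from cell import env gives the robot as it stands. The module is installed in compiled form; this text tells all that it offers.
- The arm moves only by the tool move_arm, never from a script. Its argument "steps" is a list of rows, each a list of 2 entries, a list of its own where there are three numbers: the shift along the tool's x, y, z in m, then the turn about the tool's z in rad. A call has 1 to 20 rows; each row is the pose to reach, as a shift and turn from the pose commanded when the call began, along the tool's axes at that moment; what a row does not reach only later rows make up. A row lasts 1/8 s, in which the tool goes at most 62.5 mm and 10.7 degrees, less where a joint would pass 70% of its speed; a pose out of reach is approached as far as the arm can. A call with a gripper value outside its range is refused whole. "hand" is the closure, from -1 (fully open) to 1 (shut), set as the call begins (left out, the last holds). The fingers move at their own pace and stop on an object; "squeeze" is the grip in N (left out, the last holds). Time passes only in rows, so rows that repeat a pose let the fingers close. It gives the time, the measured TCP pose, the force and the opening at its end, in the units of the state.
- env.get_obs(): the state, without advancing time (a new reading comes with each control period).
- env.read_camera(name): name is "side" or "top"; returns (picture, depth): 400x640x3 uint8, red, green, blue; 400x640 float32, m along the optical axis (not along the pixel's ray), 0 where there is no reading.
- env.calibration(name): a dict with "intrinsics" (3x3 intrinsics, pixels), "position" and "orientation" of the camera in the world. Camera axes: x right, y up, looking along -z (the intrinsics and any distortion apply to the point x, -y, -z); pixel columns grow to the right and rows downward; lengths in m; the calibration is good to about 2 mm. A picture is of the moment at which its call begins. calibration takes no time and is no camera call.
- env.sign_off(): hands the job in, once; it reports no verdict.
Trained networks look in the newest picture that a camera, given by its name, has taken for a name from the list of things; names that differ only in an ending like _2 or _b are one class to them, and where a whole thing is asked for, a point or a joint stands for the part that bears it (a point fixed in the world has none). Each returns a list of dicts, best first, with "conf" (0 to 1); they miss things now and then, are a little off and sometimes report something else, mostly with a low value. They report only what shows in the picture. A call takes as long as a camera call. They do not tell look-alikes from the thing itself.
- env.cut_out(camera, query): "region" (400x640 bool, what is visible of it) and "uv" ([column, row] in pixels, amid what is visible of it).
The state is a dict: "time_s": time; "qpos": joint angles; "joint_velocities": joint speeds; "effort": joint torques, N m; "tool_pos": TCP position; "tool_rot": TCP orientation; "force": force on the tool from outside, world axes, zero at the start; "wrist_torque": the same for the moment, N m; "grip_width": finger opening in m.
Only numpy, scipy, OpenCV 4.12 (cv2) and the standard library are available. Lean on these libraries where they do the work, as an engineer would, in place of code of your own. Each camera call takes 0.05 s, during which the arm holds its last target. There are 200 camera calls.

### The job

We are closing up the winch gearbox: first hang the wire basket with the cover bolts by its handle on the hook of the drain stand, without tipping it, and let go of it so the bolts are within reach. Then pick up the aluminium cover plate and hold it level over the gearbox opening, about 15 mm clear of the gasket and never touching the gearbox, with its four bolt holes lined up over the four threaded holes. Finish while still holding it there, steady, so that I can start the bolts; leave the tin and the spanner where they are.

Things in the scene. Friction and masses are not known exactly. Their poses are not given: they have to be found in the camera images.
- basket: loose rectangular wire dip basket (about 0.3 kg) with four bolts lying in it (they stay in), 84 x 124 mm and 54 mm deep, with a fixed hoop handle rising from the two short sides over the middle. Origin at the centre of its underside, z up, y along the long side and along the handle's bar. It stands upright on the bench; its y axis may be turned up to about 30 degrees from the robot's y
- basket_handle (a point): centre of the straight top bar of the basket's hoop handle, 136 mm above the basket's underside: a round bar 10 mm thick, straight for 100 mm along the basket's y (then it bends down to uprights at y = +-62 mm). Between the bar's underside and the basket's rim is a clear window 77 mm high and 114 mm wide. To leave room for the hook at the middle the bar can be gripped 34 mm off centre. Axes as the basket's
- drain_stand: fixed steel drain stand: a shallow drip pan (155 x 140 mm, 14 mm high) with a 12 mm post at its back, 85 mm behind the origin (+x of the stand), and a hook of 8 mm round bar that comes forward from the post (top of the bend 228 mm above the bench) and ends in an upturned tip. Origin on the bench straight below the hook's low point; the hook's open tip points to the stand's -x, its bar lies in the stand's xz plane. Nothing else is above the hook
- hook_low (a point): top of the hook's bar at its lowest point, where a hung handle rests, 204 mm above the bench (a hung handle bar's centre comes 5 mm above this). The tip stands 28 mm out along the stand's -x, its top 20 mm higher than this point; the bar rises the same way towards the post, so a handle slides down to this point. Axes as the stand's
- cover: loose aluminium cover plate, 140 x 110 x 8 mm (about 0.4 kg), with a bridge handle in the middle and a 14 mm through hole in each corner (hole centres 108 x 78 mm apart). Origin at the centre of its underside, x along its long side, z up; it lies flat on the bench. Turned half round it fits as well
- cover_handle (a point): centre of the bar of the cover's bridge handle, 41 mm above the plate's underside: the bar is 84 mm long along the cover's x, 12 mm wide and 12 mm high, flat sided, with 24 mm of free space under it between two 12 mm legs at x = +-36 mm. Axes as the cover's
- cover_mid (a point): centre of the cover plate's underside; axes as the cover's
- hole_a (a point): cover: centre of a corner hole at the underside, at x = +54, y = +39 mm of the cover
- hole_b (a point): cover: centre of the diagonally opposite hole at the underside, at x = -54, y = -39 mm
- gearbox: fixed grey cast gearbox on feet, body about 186 x 130 mm, 120 mm high, with a shaft stub to its +x and +y and an open top: a steel flange 140 x 110 mm with a thin tan fibre gasket on it round an opening 82 x 52 mm in which a brass gear shows, and a 10 mm threaded hole in each corner of the flange. Origin on the bench at its centre, x along its long side
- flange_mid (a point): centre of the opening, level with the gasket's upper face, 120 mm above the bench; axes as the gearbox's
- thread_a (a point): centre of a threaded hole at the gasket's upper face, at x = +54, y = +39 mm of the gearbox
- thread_b (a point): centre of the diagonally opposite threaded hole, at x = -54, y = -39 mm
- tin: bystander: closed steel tin, 72 mm across and 85 mm high, upright; origin under its centre
- spanner: bystander: open-ended spanner lying on the bench between the robot and the gearbox; origin at the middle of its length
Not all that is in view belongs to the job. Several things look just like the cover: the one meant starts nearest to the robot's base.

How it is judged (in metres and radians):
On the way, in this order (a step that is already met when the one before it is completed fails the run):
1. the basket hangs by its handle in the hook, let go (x of basket_handle in the frame of hook_low between -0.02 and 0.02 m and y of basket_handle in the frame of hook_low between -0.045 and 0.045 m and z of basket_handle in the frame of hook_low between -0.012 and 0.025 m and contact force between basket and drain_stand above 0.8 N and contact force between the fingers and basket below 0.2 N), for 0.3 s.
2. the cover is lifted off the bench in the gripper (height (world z) of cover_mid above 0.04 m and contact force between the fingers and cover above 2 N), for 0.2 s.
At the end, for the whole second after the job is handed in: The basket hangs free and still in the hook (bar within 20 mm of its low point along the hook, middle within 45 mm sideways). The cover is held by the fingers alone, still, level within 0.08 rad, 6 to 26 mm above the gasket, each hole within 4 mm of its threaded hole, either way round (all of step 1 and linear speed of basket below 0.06 m/s and ((horizontal distance between hole_a and thread_a below 0.004 m and horizontal distance between hole_b and thread_b below 0.004 m) or (horizontal distance between hole_a and thread_b below 0.004 m and horizontal distance between hole_b and thread_a below 0.004 m)) and z of cover_mid in the frame of flange_mid between 0.006 and 0.026 m and angle between cover_mid's own z axis and vertical below 0.08 rad and linear speed of cover below 0.02 m/s and angular speed of cover below 0.15 rad/s and contact force between the fingers and cover above 2 N and contact force between cover and gearbox below 0.2 N and contact force between cover and drain_stand below 0.2 N and contact force between cover and basket below 0.2 N); the arm keeps its last pose, push and grip.
It fails at once if the cover touches the gearbox or its gasket (contact force between cover and gearbox above 0.5 N).
It fails at once if the basket is tipped so that bolts would fall out (angle between basket's own z axis and vertical above 0.7 rad).
It fails at once if the tin is disturbed (distance of tin from where it was at the start of the episode above 0.03 m).
It fails at once if the spanner is disturbed (distance of spanner from where it was at the start of the episode above 0.03 m).
It also fails if it takes over 64 s, if anything falls off the work surface, if the arm or the gripper's body presses on something with over 40 N, if the wrist force passes 120 N, or if a joint passes its speed limit or range.

## Working session

There is one attempt and no reset: what is moved stays moved. The work goes in short steps, Python scripts to look and compute and a tool call to move; the robot and the scene stay as the last step left them, time stands still between calls to the robot, and variables do not carry over. Pictures are saved under pics/ and viewed, about 8 in all and at most 12, crops included, and the job is handed in when it is done.

Besides the shell and the picture viewer there is one more tool, called after "Request:" by a JSON object that holds its "api" and its "payload", one argument or row to a line. move_arm: Moves the arm, as the interface text tells. Its arguments: {"type":"object","properties":{"steps":{"type":"array"},"hand":{"type":"number"},"squeeze":{"type":"number"}},"required":["steps"]}

```bash
mkdir -p pics; cat > h.py <<'E'
import numpy as np, cv2, json
from scipy.spatial.transform import Rotation as R
from cell import env
def cal(n):
    c=env.calibration(n); K=np.array(c["intrinsics"]); p=np.array(c["position"]); o=np.array(c["orientation"])
    if o.shape==(3,3): M=o
    elif o.size==4: M=None
    else: M=R.from_euler('xyz',o,degrees=True).as_matrix()
    return K,p,M
def cloud(n,d):
    K,p,M=cal(n); v,u=np.mgrid[:d.shape[0],:d.shape[1]]
    X=np.stack([(u-K[0,2])/K[0,0]*d,-(v-K[1,2])/K[1,1]*d,-d],-1)
    return X@M.T+p
def proj(n,P):
    K,p,M=cal(n); c=(np.atleast_2d(P)-p)@M
    return np.stack([K[0,0]*c[:,0]/-c[:,2]+K[0,2],-K[1,1]*c[:,1]/-c[:,2]+K[1,2]],-1)
E
python3 - <<'E'
from h import *
print(env.get_obs())
for n in ("side","top"):
    print(n,env.calibration(n))
    im,d=env.read_camera(n); np.savez(f"pics/{n}0.npz",im=im,d=d); cv2.imwrite(f"pics/{n}0.png",im[:,:,::-1])
    P=cloud(n,d)
    for q in ("basket","basket_handle","drain_stand","cover","cover_handle","gearbox","tin","spanner"):
        for r in env.cut_out(n,q):
            m=r["region"]&(d>0); print(n,q,round(r["conf"],2),np.round(r["uv"]),m.sum(),np.round(np.median(P[m],0),3),np.round(P[m].min(0),3),np.round(P[m].max(0),3))
E
```

```text
{'time_s': 0.0, 'qpos': array([-66.97386464,  18.43927825,  -4.0150327 ,  83.17606883,
         1.29464819,  78.54079422,  -3.26198124]), 'joint_velocities': array([-0.04112226,  0.05997792,  0.00639399, -0.03256695, -0.03635091,
       -0.06851235,  0.02232206]), 'effort': array([-1.01224086e-04, -4.91282380e+01, -4.04080097e-01, -3.12541044e+01,
       -6.39673742e-02,  4.36190399e-02,  1.78736200e-04]), 'tool_pos': array([0.24563068, 0.60120907, 0.22944873]), 'tool_rot': array([-1.79889083e+02,  5.63914205e-03,  1.57781121e+02]), 'force': array([-0.37960129, -0.88925476, -0.35922158]), 'wrist_torque': array([-0.00012362,  0.04419867, -0.00364963]), 'grip_width': 0.08673984032387022}
side {'intrinsics': array([[364.03412549,   0.        , 319.3469628 ],
       [  0.        , 364.03412549, 202.75922238],
       [  0.        ,   0.        ,   1.        ]]), 'position': array([0.44779498, 0.75042573, 0.72380417]), 'orientation': array([  55.28027886,   -0.7729834 , -174.45933977])}
side basket 0.87 [358. 320.] 2189 [0.402 0.233 0.024] [ 0.338  0.053 -0.001] [0.466 0.29  0.145]
side ba
[... 2334 characters left out ...]
_handle 0.84 [464. 219.] 1974 [ 0.443 -0.459  0.009] [ 0.368 -0.55  -0.003] [ 0.52  -0.378  0.052]
top cover_handle 0.83 [381. 239.] 1935 [ 0.389 -0.225  0.009] [ 0.313 -0.298 -0.003] [ 0.467 -0.159  0.052]
top cover_handle 0.66 [359. 157.] 1767 [ 0.622 -0.174  0.009] [ 0.542 -0.249 -0.004] [ 0.703 -0.103  0.052]
top gearbox 0.64 [279. 163.] 4046 [0.596 0.051 0.107] [ 0.496 -0.037 -0.004] [0.731 0.149 0.126]
top tin 0.8 [421. 160.] 712 [ 0.597 -0.337  0.084] [ 0.566 -0.378  0.003] [ 0.634 -0.31   0.09 ]
top tin 0.57 [222. 238.] 1696 [0.404 0.225 0.006] [ 0.341  0.143 -0.005] [0.471 0.313 0.145]
top spanner 0.83 [300. 229.] 394 [ 0.419 -0.004  0.007] [ 0.352 -0.02  -0.003] [0.507 0.017 0.014]
```

```bash
python3 - <<'E'
import cv2
a=cv2.imread("pics/top0.png")[100:290,150:500]; cv2.imwrite("pics/v1.png",cv2.resize(a,None,fx=2.2,fy=2.2,interpolation=cv2.INTER_CUBIC))
a=cv2.imread("pics/side0.png")[130:400,160:440]; cv2.imwrite("pics/v2.png",cv2.resize(a,None,fx=2.2,fy=2.2,interpolation=cv2.INTER_CUBIC))
E
```

```text
(no output)
```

View pics/v1.png

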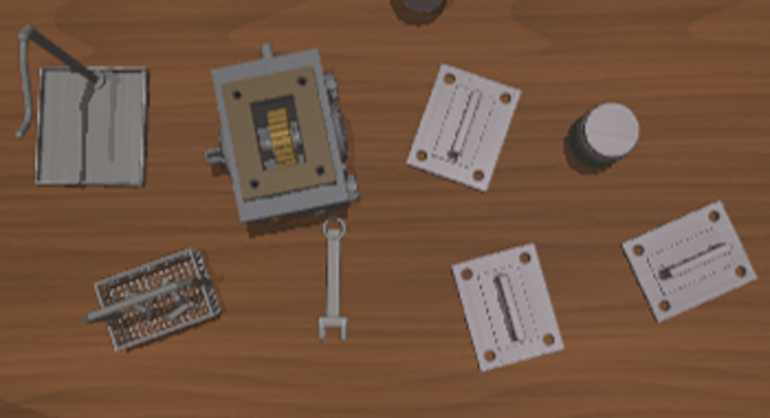

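View pics/v2.png

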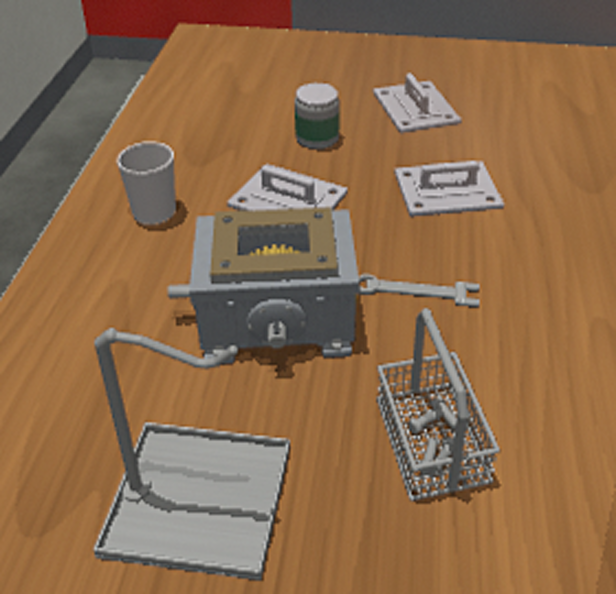

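The top view shows the stand (pan at crop 38–148, 67–187) with its post at the back and its hook opening towards -x. The basket is at (160,300), the gearbox at (280,135) and the spanner at (335,280). The nearest cover of the three is at (507,307). Next I'll fit the poses.

```bash
cat > fit.py <<'E'
from h import *
def band(n,d,box,im=None):
    P=cloud(n,d); x0,x1,y0,y1,z0,z1=box
    m=(d>0)&(P[...,0]>x0)&(P[...,0]<x1)&(P[...,1]>y0)&(P[...,1]<y1)&(P[...,2]>z0)&(P[...,2]<z1)
    return P[m],m
def line(Q):
    c=np.median(Q,0); u,s,v=np.linalg.svd(Q[:,:2]-Q[:,:2].mean(0)); a=v[0]; t=(Q[:,:2]-Q[:,:2].mean(0))@a
    mid=Q[:,:2].mean(0)+a*(t.min()+t.max())/2; w=(Q[:,:2]-mid)@v[1]
    return np.round(mid,4),"yaw",round(np.degrees(np.arctan2(a[1],a[0])),1),"len",round(np.ptp(t),4),"wid",round(np.ptp(w),4),"z",np.round(np.percentile(Q[:,2],[5,50,95]),4),len(Q)
def rect(Q):
    (c,s,a)=cv2.minAreaRect((Q[:,:2]*1000).astype(np.float32)); return np.round(c,1),np.round(s,1),round(a,1),"z",np.round(np.percentile(Q[:,2],[5,50,95]),4),len(Q)
E
python3 - <<'E'
from fit import *
for n in ("top","side"):
    z=np.load(f"pics/{n}0.npz"); d=z["d"]; im=z["im"]
    print(n)
    print("bar",line(band(n,d,(.3,.5,.1,.35,.128,.16))[0]))
    print("rim",rect(band(n,d,(.3,.5,.1,.35,.045,.06))[0]))
    Q=band(n,d,(.5,.85,.2,.45,.19,.25))[0]; print("hook",line(Q))
    for x in np.arange(.6,.8,.01):
        s=Q[(abs(Q[:,0]-x)<.005)]
        if len(s): print("  ",round(x,3),np.round([np.median(s[:,1]),np.max(s[:,2]),np.median(s[:,2])],4),len(s))
    print("pan",rect(band(n,d,(.5,.85,.2,.45,.009,.02))[0]))
    print("cov",rect(band(n,d,(.29,.48,-.32,-.13,.004,.012))[0]))
    print("covh",line(band(n,d,(.29,.48,-.32,-.13,.038,.06))[0]))
    Q,m=band(n,d,(.48,.75,-.06,.16,.113,.13)); hsv=cv2.cvtColor(im,cv2.COLOR_RGB2HSV)[m]
    g=(hsv[:,1]>70); print("gask",rect(Q[g]),rect(Q))
E
```

```text
top
bar (array([0.4057, 0.2167]), 'yaw', np.float64(109.2), 'len', np.float64(0.1204), 'wid', np.float64(0.01), 'z', array([0.1334, 0.1401, 0.1435]), 193)
rim (array([406.7, 215.6]), array([ 89.2, 131.8]), 19.1, 'z', array([0.0503, 0.0544, 0.0574]), 278)
hook (array([0.6401, 0.3078]), 'yaw', np.float64(177.4), 'len', np.float64(0.1195), 'wid', np.float64(0.0107), 'z', array([0.2001, 0.216 , 0.2263]), 222)
   0.6 [0.3093 0.2099 0.2072] 12
   0.61 [0.3097 0.2065 0.2029] 16
   0.62 [0.3082 0.2098 0.2055] 18
   0.63 [0.3087 0.2148 0.2101] 18
   0.64 [0.3073 0.2194 0.2149] 16
   0.65 [0.3075 0.225  0.219 ] 20
   0.66 [0.3075 0.2258 0.2233] 14
   0.67 [0.3071 0.2269 0.224 ] 12
   0.68 [0.3071 0.2297 0.2254] 19
   0.69 [0.3042 0.2302 0.2165] 37
   0.7 [0.3037 0.2223 0.2158] 14
pan (array([632.2, 309.6]), array([141.5, 154.7]), 88.7, 'z', array([0.0093, 0.0133, 0.017 ]), 309)
cov (array([ 385.1, -225.7]), array([189.3, 188.4]), 0.1, 'z', array([0.0047, 0.0088, 0.0114]), 1571)
covh (array([ 0.3891, -0.2258]), 'yaw', np.float64(-165.7), 'len', np.float64(0.0838), 'wid', np.float64(0.0124), 'z'
[... 875 characters left out ...]
0.225 ] 26
   0.67 [0.3112 0.2294 0.2268] 24
   0.68 [0.3111 0.233  0.2271] 36
   0.69 [0.3128 0.2311 0.2085] 83
   0.7 [0.3118 0.2208 0.2126] 17
pan (array([630.5, 310.1]), array([143.3, 155.8]), 88.1, 'z', array([0.0095, 0.0145, 0.0182]), 797)
cov (array([ 385.3, -223.8]), array([189.7, 189.2]), 89.3, 'z', array([0.0041, 0.0091, 0.0118]), 669)
covh (array([ 0.3872, -0.2232]), 'yaw', np.float64(14.5), 'len', np.float64(0.082), 'wid', np.float64(0.0158), 'z', array([0.0398, 0.0482, 0.0514]), 114)
gask (array([597.6,  53.9]), array([138.9, 112. ]), 10.1, 'z', array([0.121 , 0.1228, 0.1247]), 1072) (array([597.2,  53.5]), array([140. , 116.2]), 10.8, 'z', array([0.1154, 0.1225, 0.1245]), 1391)
```

```bash
cat >> fit.py <<'E'
def go(x,y,z,yaw):
    o=env.get_obs(); p=o["tool_pos"]; r=R.from_euler('xyz',o["tool_rot"],degrees=True).as_matrix()
    dy=-(yaw-o["tool_rot"][2]); dy=(dy+180)%360-180
    print("t",round(o["time_s"],2),"pos",np.round(p,4),"rot",np.round(o["tool_rot"],2),"F",np.round(o["force"],1),"w",round(o["grip_width"],4),"J7",round(o["qpos"][6],1),"\n-> shift",np.round(r.T@(np.array([x,y,z])-p),4),"turn",round(np.radians(dy),4))
E
python3 -c "
from fit import *
go(.3954,.2457,.215,109.3)"
```

```text
t 0.9 pos [0.2458 0.6017 0.2306] rot [180.     0.   157.78] F [ 1.3 -0.8  0.3] w 0.0868 J7 -3.3 
-> shift [-0.2731 -0.273   0.0156] turn 0.8462
```

Request:
{"api": "move_arm", "payload": {
  "steps": [
    [[-0.03,-0.03,0.001],0.1],
    [[-0.07,-0.07,0.004],0.25],
    [[-0.11,-0.11,0.006],0.4],
    [[-0.15,-0.15,0.008],0.55],
    [[-0.19,-0.19,0.01],0.68],
    [[-0.23,-0.23,0.012],0.78],
    [[-0.26,-0.26,0.014],0.83],
    [[-0.273,-0.273,0.0156],0.846],
    [[-0.273,-0.273,0.0156],0.846],
    [[-0.273,-0.273,0.0156],0.846],
    [[-0.273,-0.273,0.0156],0.846],
    [[-0.273,-0.273,0.0156],0.846]
  ],
  "hand": -1
}}

```text
time_s: 2.4
tool_pos: [0.3949, 0.2467, 0.2149]
tool_rot: [-180.0, 0.0, 109.4]
force: [-1.2, 0.9, -0.7]
grip_width: 0.0869
```

```bash
python3 -c "
from fit import *
go(.3954,.2457,.125,109.3)"
```

```text
t 2.4 pos [0.3949 0.2467 0.2149] rot [-1.7999e+02  1.0000e-02  1.0943e+02] F [-1.2  0.9 -0.7] w 0.0869 J7 -16.7 
-> shift [-0.0011  0.0001  0.0899] turn 0.0022
```

Request:
{"api": "move_arm", "payload": {
  "steps": [
    [[-0.001,0,0.03],0],
    [[-0.001,0,0.06],0],
    [[-0.001,0,0.08],0],
    [[-0.001,0,0.09],0],
    [[-0.001,0,0.09],0],
    [[-0.001,0,0.09],0]
  ]
}}

```text
time_s: 3.15
tool_pos: [0.3962, 0.2453, 0.1259]
tool_rot: [179.9, -0.0, 109.3]
force: [-0.5, 0.3, -0.8]
grip_width: 0.0872
```

Request:
{"api": "move_arm", "payload": {
  "steps": [
    [[0,0,0],0],
    [[0,0,0],0],
    [[0,0,0],0],
    [[0,0,0],0],
    [[0,0,0],0],
    [[0,0,0],0],
    [[0,0,0],0],
    [[0,0,0],0],
    [[0,0,0],0],
    [[0,0,0],0]
  ],
  "hand": 1,
  "squeeze": 55
}}

```text
time_s: 4.4
tool_pos: [0.3957, 0.2449, 0.1249]
tool_rot: [180.0, -0.0, 109.3]
force: [1.0, 0.4, -1.9]
grip_width: 0.0082
```

Request:
{"api": "move_arm", "payload": {
  "steps": [
    [[0,0,-0.008],0],
    [[0,0,-0.02],0],
    [[0,0,-0.035],0],
    [[0,0,-0.05],0],
    [[0,0,-0.065],0],
    [[0,0,-0.08],0],
    [[0,0,-0.095],0],
    [[0,0,-0.108],0],
    [[0,0,-0.115],0],
    [[0,0,-0.117],0],
    [[0,0,-0.117],0],
    [[0,0,-0.117],0]
  ]
}}

```text
time_s: 5.9
tool_pos: [0.3954, 0.2446, 0.2414]
tool_rot: [-179.9, 0.0, 109.3]
force: [-0.7, -0.1, -3.1]
grip_width: 0.0083
```

```bash
python3 - <<'E'
from fit import *
for n in ("side","top"):
    im,d=env.read_camera(n); np.savez(f"pics/{n}1.npz",im=im,d=d); cv2.imwrite(f"pics/{n}1.png",im[:,:,::-1])
    Q=band(n,d,(.3,.5,.1,.35,.155,.185))[0]
    print(n,"rim",rect(Q)); 
    A=np.c_[Q[:,:2],np.ones(len(Q))]; print(np.linalg.lstsq(A,Q[:,2],rcond=None)[0])
go(.609,.311+.03,.238,88.5)
a=cv2.imread("pics/side1.png")[130:400,160:540]; cv2.imwrite("pics/v3.png",cv2.resize(a,None,fx=2,fy=2,interpolation=cv2.INTER_CUBIC))
E
```

```text
side rim (array([403.1, 218.6]), array([ 88.8, 131.6]), 19.3, 'z', array([0.1562, 0.1717, 0.1769]), 632)
[-5.26294052e-03  4.38061900e-05  1.70504818e-01]
top rim (array([405.9, 215.9]), array([ 89. , 131.1]), 19.2, 'z', array([0.1652, 0.1698, 0.1729]), 285)
[-0.00583144  0.01244132  0.16941428]
t 6.0 pos [0.3954 0.2447 0.2415] rot [-1.7996e+02  2.0000e-02  1.0931e+02] F [ 0.7 -0.5 -2.6] w 0.0084 J7 -16.8 
-> shift [0.0202 0.2334 0.0034] turn 0.3632
```

View pics/v3.png

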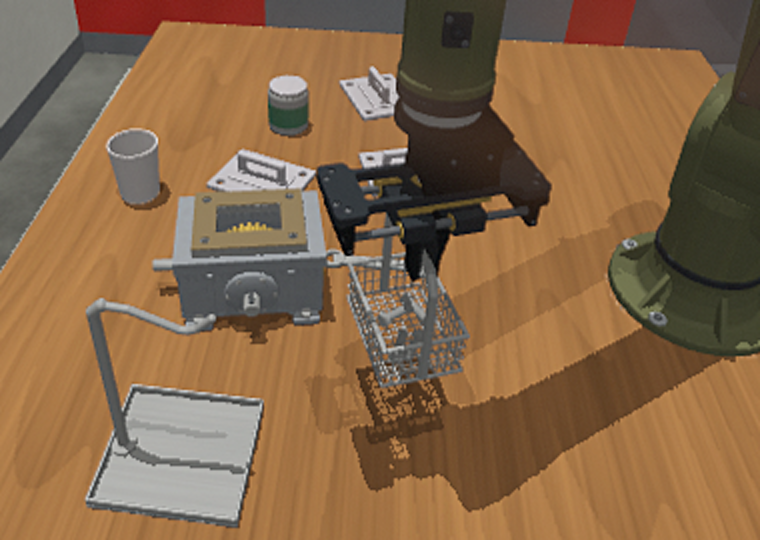

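The basket hangs level in the gripper (rim slope about 0.01, rim z 0.170, so the bar is at about 0.252). Next I carry it over the hook.

Request:
{"api": "move_arm", "payload": {
  "steps": [
    [[0.001,0.01,0],0.05],
    [[0.003,0.03,0],0.12],
    [[0.005,0.055,0],0.2],
    [[0.007,0.08,0],0.27],
    [[0.009,0.105,0],0.33],
    [[0.011,0.13,0],0.36],
    [[0.013,0.155,0],0.363],
    [[0.0155,0.18,0],0.363],
    [[0.0175,0.202,0],0.363],
    [[0.019,0.22,0],0.363],
    [[0.02,0.23,0],0.363],
    [[0.02,0.2335,0],0.363],
    [[0.02,0.2335,0],0.363],
    [[0.02,0.2335,0],0.363],
    [[0.02,0.2335,0],0.363]
  ]
}}

```text
time_s: 7.88
tool_pos: [0.6091, 0.3409, 0.2423]
tool_rot: [180.0, -0.0, 88.5]
force: [0.2, 0.6, -3.5]
grip_width: 0.0086
```

```bash
python3 - <<'E'
from fit import *
for n in ("side","top"):
    im,d=env.read_camera(n); np.savez(f"pics/{n}2.npz",im=im,d=d); cv2.imwrite(f"pics/{n}2.png",im[:,:,::-1])
    print(n,"rim",rect(band(n,d,(.53,.72,.22,.42,.158,.185))[0])) 
    print("bar",line(band(n,d,(.59,.63,.22,.42,.24,.27))[0]))
go(.609,.341,.198,88.5)
a=cv2.imread("pics/side2.png")[130:400,160:540]; cv2.imwrite("pics/v4.png",cv2.resize(a,None,fx=2,fy=2,interpolation=cv2.INTER_CUBIC))
E
```

```text
side rim (array([631.2, 313.2]), array([132.5, 136.5]), 88.8, 'z', array([0.1589, 0.173 , 0.1798]), 714)
bar (array([0.6057, 0.3523]), 'yaw', np.float64(76.8), 'len', np.float64(0.0491), 'wid', np.float64(0.0283), 'z', array([0.2423, 0.2564, 0.2669]), 324)
top rim (array([632.1, 309.4]), array([131.7, 134.3]), 88.9, 'z', array([0.162 , 0.1706, 0.1746]), 354)
bar (array([0.6082, 0.2893]), 'yaw', np.float64(-93.6), 'len', np.float64(0.0865), 'wid', np.float64(0.0283), 'z', array([0.2445, 0.2558, 0.2611]), 231)
t 7.97 pos [0.6092 0.3409 0.2423] rot [ 1.7999e+02 -2.0000e-02  8.8510e+01] F [ 0.3  0.4 -2.6] w 0.0084 J7 -28.3 
-> shift [ 0.0001 -0.0002  0.0443] turn 0.0003
```

View pics/v4.png

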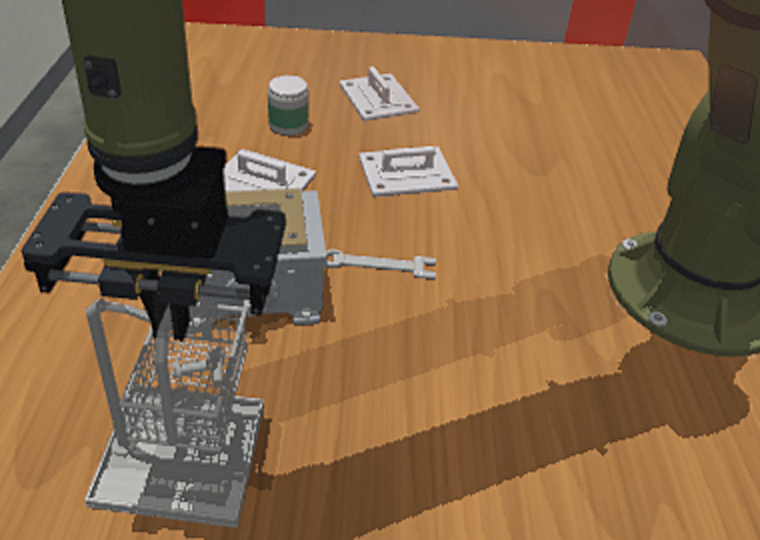

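The hook runs through the basket's handle window, with the bar above it. Now I lower it.

Request:
{"api": "move_arm", "payload": {
  "steps": [
    [[0,0,0.006],0],
    [[0,0,0.014],0],
    [[0,0,0.022],0],
    [[0,0,0.029],0],
    [[0,0,0.034],0],
    [[0,0,0.038],0],
    [[0,0,0.04],0],
    [[0,0,0.04],0],
    [[0,0,0.04],0]
  ]
}}

```text
time_s: 9.1
tool_pos: [0.6096, 0.341, 0.2023]
tool_rot: [180.0, -0.0, 88.5]
force: [-0.3, -0.2, -3.1]
grip_width: 0.0084
```

Request:
{"api": "move_arm", "payload": {
  "steps": [
    [[0,0,0.001],0],
    [[0,0,0.002],0],
    [[0,0,0.003],0],
    [[0,0,0.003],0],
    [[0,0,0.003],0]
  ]
}}

```text
time_s: 9.72
tool_pos: [0.6094, 0.341, 0.199]
tool_rot: [180.0, -0.0, 88.5]
force: [0.5, 0.5, -3.1]
grip_width: 0.0084
```

Request:
{"api": "move_arm", "payload": {
  "steps": [
    [[0,0,0.001],0],
    [[0,0,0.0015],0],
    [[0,0,0.002],0],
    [[0,0,0.002],0]
  ]
}}

```text
time_s: 10.22
tool_pos: [0.6096, 0.3411, 0.1976]
tool_rot: [180.0, -0.0, 88.5]
force: [-0.6, -0.3, 1.4]
grip_width: 0.0081
```

The wrist force went from -3.1 to +1.4 N, so the bar is resting on the hook. I'll release it.

Request:
{"api": "move_arm", "payload": {
  "steps": [
    [[0,0,0],0],
    [[0,0,0],0],
    [[0,0,0],0],
    [[0,0,0],0],
    [[0,0,0],0],
    [[0,0,0],0],
    [[0,0,0],0],
    [[0,0,0],0]
  ],
  "hand": -1
}}

```text
time_s: 11.22
tool_pos: [0.6094, 0.341, 0.197]
tool_rot: [180.0, -0.0, 88.5]
force: [0.2, -0.3, -0.0]
grip_width: 0.0802
```

Request:
{"api": "move_arm", "payload": {
  "steps": [
    [[0,0,-0.005],0],
    [[0,0,-0.02],0],
    [[0,0,-0.04],0],
    [[0,0,-0.06],0],
    [[0,0,-0.08],0],
    [[0,0,-0.09],0],
    [[0,0,-0.09],0],
    [[0,0,-0.09],0],
    [[0,0,-0.09],0]
  ]
}}

```text
time_s: 12.35
tool_pos: [0.609, 0.3408, 0.2859]
tool_rot: [-179.9, 0.1, 88.5]
force: [0.1, 0.2, -0.4]
grip_width: 0.0869
```

```bash
python3 - <<'E'
from fit import *
for n in ("side",):
    im,d=env.read_camera(n); np.savez(f"pics/{n}3.npz",im=im,d=d); cv2.imwrite(f"pics/{n}3.png",im[:,:,::-1])
    Q=band(n,d,(.53,.72,.22,.42,.105,.145))[0]; print(n,"rim",rect(Q)); A=np.c_[Q[:,:2],np.ones(len(Q))]; print(np.linalg.lstsq(A,Q[:,2],rcond=None)[0])
    print("bar",line(band(n,d,(.58,.64,.325,.38,.198,.23))[0]))
go(.3885,-.2248,.15,14.4)
a=cv2.imread("pics/side3.png")[130:400,160:540]; cv2.imwrite("pics/v5.png",cv2.resize(a,None,fx=2,fy=2,interpolation=cv2.INTER_CUBIC))
E
```

```text
side rim (array([630.8, 311.4]), array([132. , 136.3]), 88.6, 'z', array([0.108 , 0.1275, 0.1353]), 952)
[0.00064483 0.01127017 0.11930505]
bar (array([0.6072, 0.3508]), 'yaw', np.float64(87.8), 'len', np.float64(0.051), 'wid', np.float64(0.0107), 'z', array([0.2004, 0.2139, 0.2175]), 168)
t 12.4 pos [0.6091 0.3408 0.286 ] rot [-1.7992e+02  5.0000e-02  8.8510e+01] F [ 0.3 -0.1  0.3] w 0.0874 J7 -28.5 
-> shift [-0.571  -0.2056  0.1368] turn 1.2935
```

View pics/v5.png

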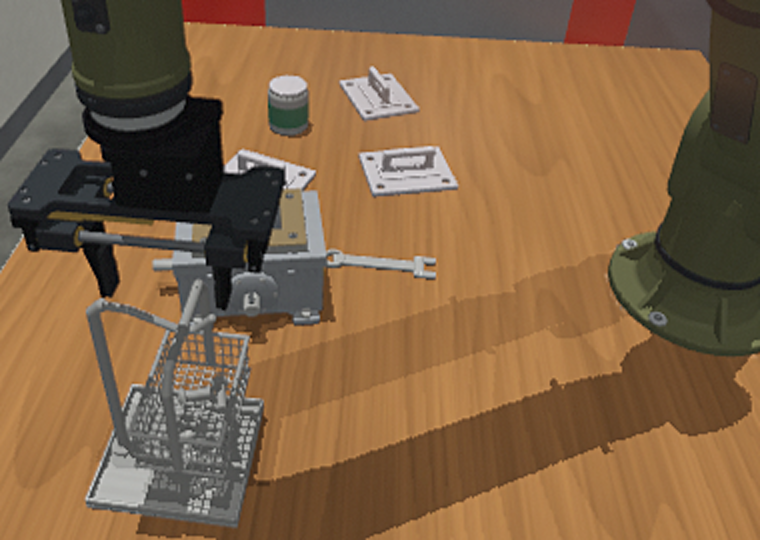

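The basket hangs level in the hook and is let go; its bar is at about (0.607, 0.31) and its bar top is 0.214. Next, the cover.

Request:
{"api": "move_arm", "payload": {
  "steps": [
    [[-0.02,-0.007,0],0.05],
    [[-0.06,-0.022,0],0.15],
    [[-0.11,-0.04,0],0.27],
    [[-0.16,-0.058,0],0.39],
    [[-0.21,-0.076,0],0.51],
    [[-0.26,-0.094,0],0.63],
    [[-0.31,-0.112,0.01],0.75],
    [[-0.36,-0.13,0.025],0.87],
    [[-0.41,-0.148,0.045],0.98],
    [[-0.46,-0.166,0.07],1.09],
    [[-0.505,-0.182,0.095],1.18],
    [[-0.54,-0.194,0.115],1.24],
    [[-0.56,-0.202,0.13],1.28],
    [[-0.57,-0.2055,0.136],1.293],
    [[-0.571,-0.2056,0.137],1.2935],
    [[-0.571,-0.2056,0.137],1.2935],
    [[-0.571,-0.2056,0.137],1.2935],
    [[-0.571,-0.2056,0.137],1.2935]
  ]
}}

```text
time_s: 14.65
tool_pos: [0.3895, -0.2241, 0.1502]
tool_rot: [180.0, -0.0, 14.5]
force: [-0.2, -0.6, -0.2]
grip_width: 0.0867
```

```bash
python3 -c "
from fit import *
go(.3882,-.2247,.033,14.4)"
```

```text
t 14.65 pos [ 0.3895 -0.2241  0.1502] rot [ 1.7999e+02 -3.0000e-02  1.4470e+01] F [-0.2 -0.6 -0.2] w 0.0867 J7 -52.9 
-> shift [-0.0015  0.0003  0.1172] turn 0.0013
```

Request:
{"api": "move_arm", "payload": {
  "steps": [
    [[-0.001,0,0.03],0],
    [[-0.001,0,0.065],0],
    [[-0.001,0,0.095],0],
    [[-0.001,0,0.112],0],
    [[-0.001,0,0.119],0],
    [[-0.001,0,0.119],0],
    [[-0.001,0,0.119],0]
  ]
}}

```text
time_s: 15.52
tool_pos: [0.3888, -0.225, 0.0317]
tool_rot: [180.0, -0.1, 14.4]
force: [0.3, -0.1, 0.5]
grip_width: 0.0872
```

Request:
{"api": "move_arm", "payload": {
  "steps": [
    [[0,0,0],0],
    [[0,0,0],0],
    [[0,0,0],0],
    [[0,0,0],0],
    [[0,0,0],0],
    [[0,0,0],0],
    [[0,0,0],0],
    [[0,0,0],0],
    [[0,0,0],0],
    [[0,0,0],0]
  ],
  "hand": 1,
  "squeeze": 50
}}

```text
time_s: 16.77
tool_pos: [0.3882, -0.2252, 0.031]
tool_rot: [180.0, -0.0, 14.4]
force: [0.1, -1.4, -1.5]
grip_width: 0.0114
```

Request:
{"api": "move_arm", "payload": {
  "steps": [
    [[0,0,-0.005],0],
    [[0,0,-0.02],0],
    [[0,0,-0.045],0],
    [[0,0,-0.075],0],
    [[0,0,-0.105],0],
    [[0,0,-0.13],0],
    [[0,0,-0.145],0],
    [[0,0,-0.15],0],
    [[0,0,-0.15],0],
    [[0,0,-0.15],0]
  ]
}}

```text
time_s: 18.02
tool_pos: [0.3874, -0.2245, 0.18]
tool_rot: [-180.0, 0.1, 14.4]
force: [0.3, -0.4, -5.7]
grip_width: 0.0114
```

```bash
python3 - <<'E'
from fit import *
for n in ("top","side"):
    im,d=env.read_camera(n); np.savez(f"pics/{n}4.npz",im=im,d=d); cv2.imwrite(f"pics/{n}4.png",im[:,:,::-1])
    Q=band(n,d,(.29,.48,-.32,-.13,.145,.17))[0]; print(n,rect(Q)); A=np.c_[Q[:,:2],np.ones(len(Q))]; print(np.linalg.lstsq(A,Q[:,2],rcond=None)[0])
go(.598,.053,.18,10.6)
a=np.hstack([cv2.imread("pics/side4.png")[120:270,260:450],cv2.imread("pics/top4.png")[140:290,280:470]]); cv2.imwrite("pics/v6.png",cv2.resize(a,None,fx=2,fy=2,interpolation=cv2.INTER_CUBIC))
E
```

```text
top (array([ 387.7, -224.6]), array([140.2, 110.1]), 14.4, 'z', array([0.1549, 0.1578, 0.1616]), 773)
[ 0.00180745 -0.00442972  0.15622671]
side (array([ 385.7, -224.2]), array([142.1, 116.7]), 13.5, 'z', array([0.1538, 0.1603, 0.1643]), 812)
[-0.00096481 -0.02856851  0.15461381]
t 18.12 pos [ 0.3875 -0.2247  0.1801] rot [-1.7997e+02  1.0000e-01  1.4390e+01] F [ 0.1 -0.2 -5.5] w 0.0112 J7 -54.7 
-> shift [ 2.729e-01 -2.166e-01 -2.000e-04] turn 0.0662
```

View pics/v6.png

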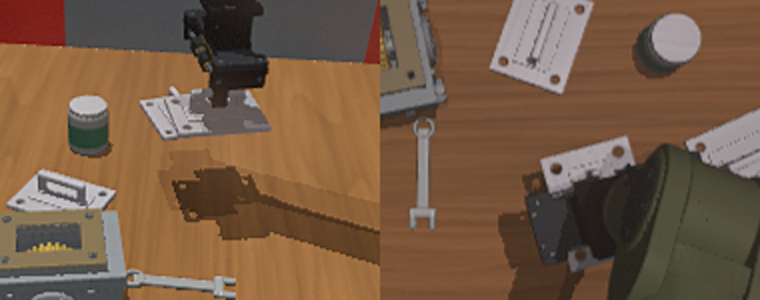

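The cover is held level: slopes are under 0.005 in the top view, it measures 140 x 110, and its centre is at the TCP. Before moving over, I'll refine the flange position from the threaded holes in the stored pictures.

```bash
python3 - <<'E'
from fit import *
c=np.array([.5985,.053]); a=np.radians(10.6); Rm=np.array([[np.cos(a),-np.sin(a)],[np.sin(a),np.cos(a)]])
L=np.array([[54,39],[-54,39],[-54,-39],[54,-39]])/1000.
for n,zz in (("top",.12),("side",.12)):
    z=np.load(f"pics/{n}0.npz"); g=cv2.cvtColor(z["im"],cv2.COLOR_RGB2GRAY).astype(float)
    K,p,M=cal(n); W=[]
    for l in L:
        q=c+Rm@l; u,v=proj(n,[*q,zz])[0]; iu,iv=int(round(u)),int(round(v)); s=5
        t=g[iv-s:iv+s+1,iu-s:iu+s+1]; w=np.clip(np.median(t)-12-t,0,None); yy,xx=np.mgrid[iv-s:iv+s+1,iu-s:iu+s+1]
        cu,cv_=(w*xx).sum()/w.sum(),(w*yy).sum()/w.sum()
        r=M@np.array([(cu-K[0,2])/K[0,0],-(cv_-K[1,2])/K[1,1],-1]); P=p+r*(zz-p[2])/r[2]; W.append(P[:2]); print(n,np.round([u,v,cu,cv_],1),np.round(P*1000,1),np.round(w.sum()))
    W=np.array(W); m=W.mean(0); X=(W-m); th=np.arctan2((L[:,0]*X[:,1]-L[:,1]*X[:,0]).sum(),(L*X).sum())
    res=X-L@np.array([[np.cos(th),np.sin(th)],[-np.sin(th),np.cos(th)]])
    print(n,"centre",np.round(m*1000,1),"yaw",np.round(np.degrees(th),2),"res mm",np.round(np.abs(res).max()*1000,1))
E
```

```text
top [257.  142.3 257.3 142.7] [643.3 100.4 120. ] 388.0
top [264.9 183.  265.2 183.2] [537.8  80.6 120. ] 441.0
top [294.8 177.  295.1 177.1] [552.3   3.9 120. ] 473.0
top [286.6 136.3 286.8 136.5] [658.2  24.1 120. ] 440.0
top centre [597.9  52.2] yaw 10.79 res mm 0.3
side [261.6 250.2 262.4 253.4] [639.8 112.3 120. ] 682.0
side [305.7 248.  306.2 251.3] [535.7  92.9 120. ] 839.0
side [304.  228.3 302.9 228.8] [555.4   7.2 120. ] 223.0
side [262.8 230.1 264.5 229.9] [654.7  23.4 120. ] 336.0
side centre [596.4  59. ] yaw 10.41 res mm 6.9
```

Request:
{"api": "move_arm", "payload": {
  "steps": [
    [[0.01,-0.008,0],0.01],
    [[0.03,-0.024,0],0.02],
    [[0.06,-0.048,0],0.03],
    [[0.095,-0.075,0],0.04],
    [[0.13,-0.103,0],0.05],
    [[0.165,-0.131,0],0.06],
    [[0.2,-0.159,0],0.066],
    [[0.23,-0.183,0],0.066],
    [[0.255,-0.202,0],0.066],
    [[0.268,-0.213,0],0.066],
    [[0.273,-0.2166,0],0.066],
    [[0.273,-0.2166,0],0.066],
    [[0.273,-0.2166,0],0.066],
    [[0.273,-0.2166,0],0.066]
  ]
}}

```text
time_s: 19.88
tool_pos: [0.5983, 0.0518, 0.1812]
tool_rot: [-180.0, -0.0, 10.5]
force: [-0.9, 0.0, -5.6]
grip_width: 0.0113
```

```bash
python3 -c "
from fit import *
go(.5977,.0521,.1655,10.8)"
```

```text
t 19.88 pos [0.5983 0.0518 0.1812] rot [-1.7999e+02 -1.0000e-02  1.0530e+01] F [-0.9  0.  -5.6] w 0.0113 J7 -79.9 
-> shift [-0.0006 -0.0004  0.0157] turn -0.0048
```

Request:
{"api": "move_arm", "payload": {
  "steps": [
    [[-0.0003,-0.0003,0.003],-0.003],
    [[-0.0004,-0.0004,0.007],-0.005],
    [[-0.0004,-0.0004,0.011],-0.005],
    [[-0.0004,-0.0004,0.014],-0.005],
    [[-0.0004,-0.0004,0.0155],-0.005],
    [[-0.0004,-0.0004,0.0155],-0.005],
    [[-0.0004,-0.0004,0.0155],-0.005],
    [[-0.0004,-0.0004,0.0155],-0.005]
  ]
}}

```text
time_s: 20.88
tool_pos: [0.5983, 0.0532, 0.1656]
tool_rot: [-180.0, -0.0, 10.9]
force: [-0.4, -0.3, -5.7]
grip_width: 0.0114
```

```bash
python3 - <<'E'
from fit import *
go(.5977,.0521,.1655,10.8)
c=np.array([.5979,.0522]); a=np.radians(10.8); Rm=np.array([[np.cos(a),-np.sin(a)],[np.sin(a),np.cos(a)]])
L=np.array([[54,39],[-54,39],[-54,-39],[54,-39]])/1000.
out=[]
for n in ("top","side"):
    im,d=env.read_camera(n); np.savez(f"pics/{n}5.npz",im=im,d=d); P=cloud(n,d)
    Q=band(n,d,(.5,.7,-.04,.15,.133,.155))[0]; print(n,rect(Q)); A=np.c_[Q[:,:2],np.ones(len(Q))]; print(np.linalg.lstsq(A,Q[:,2],rcond=None)[0])
    b=im[:,:,::-1].copy(); uv=proj(n,[*c,.14])[0].astype(int)
    x0,y0=uv[0]-50,uv[1]-45
    t=cv2.resize(b[y0:y0+90,x0:x0+100],None,fx=4,fy=4,interpolation=cv2.INTER_CUBIC)
    for l in L:
        u=(proj(n,[*(c+Rm@l),.1435])[0]-[x0,y0]+.5)*4; cv2.drawMarker(t,tuple(np.int32(u.round())),(0,0,255),cv2.MARKER_CROSS,10,1)
    out.append(t)
cv2.imwrite("pics/v7.png",np.hstack(out))
E
```

```text
t 20.88 pos [0.5983 0.0532 0.1656] rot [-1.80e+02 -2.00e-02  1.09e+01] F [-0.4 -0.3 -5.7] w 0.0114 J7 -79.3 
-> shift [-0.0008  0.001   0.0001] turn 0.0018
top (array([601.4,  40.8]), array([140.7,  86. ]), 10.8, 'z', array([0.1402, 0.1434, 0.1474]), 803)
[0.00016714 0.03028175 0.14263493]
side (array([596.9,  53.6]), array([140. , 112.7]), 11.3, 'z', array([0.1401, 0.1457, 0.1496]), 1341)
[ 0.00503077 -0.02511746  0.14454032]
```

View pics/v7.png

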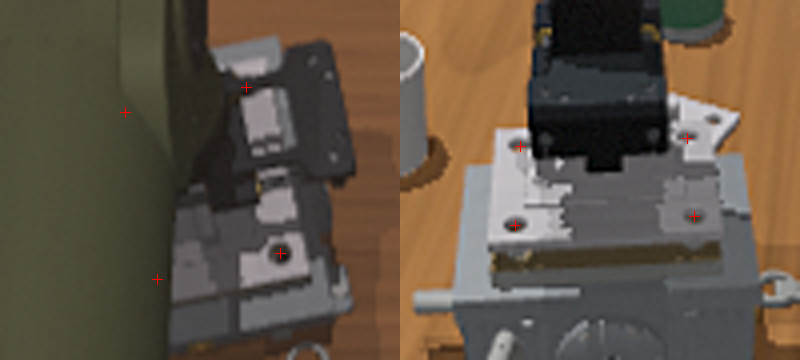

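Over the gearbox, the side view shows all four cover holes within about a pixel of the marked thread positions, and the clearance is about 15 mm in both views. I'll compare the holes in the same camera.

```bash
python3 - <<'E'
from fit import *
c=np.array([.5979,.0522]); a=np.radians(10.8); Rm=np.array([[np.cos(a),-np.sin(a)],[np.sin(a),np.cos(a)]])
L=np.array([[54,39],[-54,39],[-54,-39],[54,-39]])/1000.
def hole(n,k,q,zz,zr):
    g=cv2.cvtColor(np.load(f"pics/{n}{k}.npz")["im"],cv2.COLOR_RGB2GRAY).astype(np.float32)
    K,p,M=cal(n); x,y=proj(n,[*q,zr])[0]; u,v=x,y
    for i in range(5):
        t=cv2.getRectSubPix(g,(9,7),(float(x),float(y))); w=np.clip(np.percentile(t,60)-15-t,0,None)
        yy,xx=np.mgrid[-3:4,-4:5]; x,y=x+(w*xx).sum()/w.sum(),y+(w*yy).sum()/w.sum()
    r=M@np.array([(x-K[0,2])/K[0,0],-(y-K[1,2])/K[1,1],-1]); P=p+r*(zr-p[2])/r[2]; return P[:2]*1000
for l in L:
    q=c+Rm@l
    th=hole("side",0,q,.12,.1225); co=hole("side",5,q,.1435,.1455)
    print(l*1000,"thread",np.round(th,1),"cover",np.round(co,1),"diff",np.round(co-th,1))
l=L[2]; q=c+Rm@l; print("top thread",np.round(hole("top",0,q,.12,.1202),1),"cover",np.round(hole("top",5,q,.1434,.1434),1))
E
```

```text
[54. 39.] thread [642.4 102.4] cover [642.7 102.9] diff [0.2 0.5]
[-54.  39.] thread [537.   82.2] cover [536.6  84.6] diff [-0.3  2.3]
[-54. -39.] thread [552.8   5.6] cover [573.2  13.5] diff [20.3  7.9]
[ 54. -39.] thread [657.9  25. ] cover [641.2  23.7] diff [-16.7  -1.3]
top thread [552.3   3.8] cover [552.4   3.8]
```

Request:
{"api": "move_arm", "payload": {
  "steps": [
    [[0,0,0],0],
    [[0,0,0],0],
    [[0,0,0],0],
    [[0,0,0],0]
  ]
}}

```text
time_s: 21.48
tool_pos: [0.5982, 0.0532, 0.1655]
tool_rot: [180.0, -0.0, 10.9]
force: [0.5, 0.9, -6.4]
grip_width: 0.0116
```

```bash
python3 - <<'E'
from fit import *
d=np.load("pics/side5.npz")["d"]
print("bar",line(band("side",d,(.585,.64,.325,.38,.198,.23))[0]))
for s in range(3):
    im,d=env.read_camera("side"); print("cover",rect(band("side",d,(.5,.7,-.04,.15,.133,.155))[0])); go(.5977,.0521,.1655,10.8)
env.sign_off()
E
```

```text
bar (array([0.6073, 0.3504]), 'yaw', np.float64(88.0), 'len', np.float64(0.0504), 'wid', np.float64(0.0099), 'z', array([0.2001, 0.2142, 0.2169]), 174)
cover (array([597.1,  52.5]), array([140. , 115.7]), 10.7, 'z', array([0.14  , 0.1456, 0.1496]), 1343)
t 21.52 pos [0.5982 0.0532 0.1655] rot [-180.     -0.     10.91] F [ 1.  -0.4 -4.9] w 0.0116 J7 -79.3 
-> shift [-0.0007  0.001  -0.    ] turn 0.0019
cover (array([596.9,  52.9]), array([140., 113.]), 10.8, 'z', array([0.1399, 0.1457, 0.1496]), 1339)
t 21.57 pos [0.5982 0.0532 0.1655] rot [-180.    -0.    10.9] F [-0.2 -0.6 -6.4] w 0.0115 J7 -79.3 
-> shift [-0.0007  0.001  -0.    ] turn 0.0017
cover (array([597.1,  53.1]), array([139.9, 113.7]), 10.9, 'z', array([0.1402, 0.1457, 0.1497]), 1342)
t 21.62 pos [0.5982 0.0532 0.1655] rot [-180.    -0.    10.9] F [ 0.  -0.2 -5.6] w 0.0112 J7 -79.3 
-> shift [-0.0007  0.001  -0.    ] turn 0.0018
the job is handed in; nothing more can be done
```

The job is handed in at about 21.6 s. The basket hangs by its handle in the drain stand's hook, let go. The nearest cover plate is held level and still over the gearbox, about 15 mm above the gasket.

**Basket:** it stayed level on the way (rim slope about 0.01). After release the bar sat at x ≈ 0.607 with its top at z ≈ 0.214 m, and it had not moved by the last check.

**Cover:**
- Clearance is about 15 mm in both cameras, and the only wrist load was the cover's own weight.
- In the side camera, the plate's centre is within about 1 mm of the flange centre and its yaw agrees within 0.3°.
- In the top camera, the one visible hole matches its threaded hole to 0.1 mm.

**Checks that failed or disagreed:**
- **Hole comparison:** in the side camera, two holes came out 0.5 mm and 2.3 mm off. The other two gave no usable reading; I think the gripper and its shadow threw it off. In the side picture all four holes looked within about a pixel of the marked thread positions.
- **Arm reading:** the measured tool position ended about 1.2 mm from my target. I left it because the cameras showed the cover in line.
- **Cameras:** the two differ by about 2–4 mm in absolute position, so I compared only within one camera.

The tin and the spanner were never approached, though I did not measure them again at the end.

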